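# Shim the gel-casting platform level

## Robot

A 6-joint arm with a two-finger parallel gripper is mounted at the origin on the work surface. World frame = base frame: x ahead of the robot, y to its left, z up, the work surface at z = 0. Lengths are in mm, angles in degrees, forces in N, time in s.
With the tool pointing down it reaches from about 300 to 850 mm from the base axis. Payload 4.2 kg.
Tool frame: the origin (TCP) lies midway between the tips of the shut fingers; the grasp point (between the pads) lies 19 mm behind it (env.grip_point_offset is the distance from the TCP to the grasp point, in mm); z points along the fingers, x is the direction in which the jaws open and shut, and the axes are right-handed (so a half turn about z gives the same grasp; the last joint's range is limited). The gripper opens to 91 mm and grips with 3 to 60 N. Pads are 32 mm wide; open, the fingers measure 118 mm over their backs; the gripper's body (76 mm by 178 mm) begins 60 mm behind the grasp point.
Start: joints at [-68.64, 18.312, 89.639, -0, 72.044, -1.146], TCP at [220.101, -531.224, 213.976] pointing down, gripper open.
Joint ranges: [-177.97, 177.97], [-48.28, 115.42], [12.27, 149.76], [-77.06, 257.06], [2.81, 150.46], [-146.56, 146.56]. Speed limits (degrees/s): [147.25, 147.25, 180, 180, 180, 180].

## Interface

Orientations are given as [roll, pitch, yaw] about the fixed x, y, z axes, in that order (R = Rz(yaw) Ry(pitch) Rx(roll)).
In Python, from workcell import env gives the robot as it stands.
- The arm moves only by the shell command python3 -m pendant 'ROWS' [FORCE]. ROWS is JSON, a list of rows, each an object with "xyz": the shift along the tool's x, y, z in m, a list of three; "roll": the turn about the tool's z in degrees; "jaw": the closure, from 0 (fully open) to 1 (shut). A call has exactly 8 rows; each row is the pose to reach, as a shift and turn from the pose commanded when the call began, along the tool's axes at that moment; what a row does not reach only later rows make up. A row lasts 1/8 s, in which the tool goes at most 62.5 mm and 10.7 degrees, less where a joint would pass 70% of its speed; a pose out of reach is approached as far as the arm can. A call with a gripper value outside its range is refused whole. The fingers move at their own pace and stop on an object; FORCE is the grip in N (left out, the last holds). Time passes only in rows, so rows that repeat a pose let the fingers close, or fill a call up. It gives the time, the measured TCP pose, the force and the opening at its end, in the units of the state.
- env.state(): the state, without advancing time (a new reading comes with each control period).
- env.grab_frame(name): name is "scene" or "top"; returns (picture, depth): 480x640x3 uint8, blue, green, red; 480x640 float32, mm along the optical axis (not along the pixel's ray), 0 where there is no reading.
- env.camera_params(name): a dict with "camera_matrix" (3x3 intrinsics, pixels), "cam_to_world" (4x4, takes a point from camera to world coordinates). Camera axes: x right, y up, looking along -z (the intrinsics and any distortion apply to the point x, -y, -z); pixel columns grow to the right and rows downward; lengths in mm; the calibration is good to about 2 mm. A picture is of the moment at which its call begins. camera_params takes no time and is no camera call.
- env.job_done(): hands the job in, once; it reports no verdict.
The state is a dict: "time_s": time; "qpos": joint angles; "qvel": joint speeds; "effort": joint torques, N m; "ee_pos": TCP position; "ee_rot": TCP orientation; "force": force on the tool from outside, world axes, zero at the start; "torque": the same for the moment, N m; "gripper_width": finger opening in mm.
Only numpy, scipy, OpenCV 4.12 (cv2) and the standard library are available. Lean on these libraries where they do the work, as an engineer would, in place of code of your own. Each camera call takes 0.05 s, during which the arm holds its last target. There are 200 camera calls.

## Task

The hinged gel-casting platform has to lie level before a gel is poured. Find out how much room its clamped hinge leaves, make up a stack of the spacer plates that best fills it, push the stack fully under the raised platform until it butts against the stop strip, then press the platform down onto it so that it rests level on the stack. Leave the other labware where it stands.

Things in the scene. Friction and masses are not known exactly. Their poses are not given: they have to be found in the camera images.
- stop (a point): foot of the dark stop strip's face, mid-width, on top of the fixed grey base plate (240 x 300 x 8 mm, its top 8 mm above the bench; this point is the plate's centre). y runs along the plate from its open, empty front end (y = -150 mm) towards the hinge, x across it, z up. The strip, 130 mm wide and 14 mm high, lies on the +y side; spacers pushed in +y butt against it
- clamp (a point): point on the base plate's top under the centre of the robot-side one of two metal clamp blocks, at x = -95, y = +125 mm of stop, axes alike. The other block is at x = +95. They are 40 x 40 mm in plan with flat tops, and carry the hinge, whose axis runs along x at this y. Their height differs every time and is not reported: feel it. Block tops are 20 mm above the hinge axis
- front (a point): point on the base plate's top, 105 mm in front of the stop face (y = -105 mm of stop, x = 0, axes alike): clear room to build the stack. The stack has to fill the room between the base plate's top and the underside of the level platform. That underside is then exactly at hinge-axis height, 25 to 37 mm above the plate's top
- platform (a joint): tilt of the white platform, rad: 0 level, positive = front edge raised; starts at 0.6 to 0.8 and its stiff hinge keeps it where left. 140 mm wide, floor 6 mm thick, 12 mm rims at sides and hinge end only; its front edge is 175 mm from the hinge axis (y = -50 mm of stop when level, near y = 0 when raised). 5 to 10 N down on its floor swing it down, to -0.08 if the stack is too thin
- spacer9_c (a point): centre (half-way up) of the 9 mm thick spacer: a loose bare aluminium plate lying flat on the bench, 72 mm (its x) by 44 mm (its y) by 9 mm (z). The four spacers differ only in thickness: 9, 12, 15 and 21 mm
- spacer12_c (a point): centre (half-way up) of the 12 mm thick spacer: a loose bare aluminium plate lying flat on the bench, 72 mm (its x) by 44 mm (its y) by 12 mm (z). The four spacers differ only in thickness: 9, 12, 15 and 21 mm
- spacer15_c (a point): centre (half-way up) of the 15 mm thick spacer: a loose bare aluminium plate lying flat on the bench, 72 mm (its x) by 44 mm (its y) by 15 mm (z). The four spacers differ only in thickness: 9, 12, 15 and 21 mm
- spacer21_c (a point): centre (half-way up) of the 21 mm thick spacer: a loose bare aluminium plate lying flat on the bench, 72 mm (its x) by 44 mm (its y) by 21 mm (z). The four spacers differ only in thickness: 9, 12, 15 and 21 mm
- vial: small closed vial, 26 mm across, 45 mm tall, standing among the spacers; bystander; origin at the centre of its underside
- vial2: second vial like it, 24 mm across, 40 mm tall, nearer the robot than the spacers; bystander; origin at the centre of its underside
- reagent: reagent bottle, 68 mm across, 140 mm tall, at the left; bystander; origin under its centre
Not all that is in view belongs to the job. What is shaped like the part that bears spacer12_c but blue or red is not meant. What is shaped like the part that bears spacer15_c but blue or orange is not meant.

How it is judged (in metres and radians):
At the end, for the whole second after the job is handed in: The platform is still, level within 0.022 rad and resting on a spacer (at least 0.3 N); two or more spacers lie flat under it, each centre within 10 mm of the butted place (22 mm in front of the stop face) and within 34 mm of the middle sideways (value of joint platform between -0.022 and 0.022 rad and velocity of joint platform below 0.02 rad/s and (((y of spacer9_c in the frame of stop between -0.032 and -0.012 m and x of spacer9_c in the frame of stop between -0.034 and 0.034 m and angle between spacer9_c's own z axis and vertical below 0.12 rad and linear speed of spacer9 below 0.02 m/s) and (y of spacer12_c in the frame of stop between -0.032 and -0.012 m and x of spacer12_c in the frame of stop between -0.034 and 0.034 m and angle between spacer12_c's own z axis and vertical below 0.12 rad and linear speed of spacer12 below 0.02 m/s)) or ((y of spacer9_c in the frame of stop between -0.032 and -0.012 m and x of spacer9_c in the frame of stop between -0.034 and 0.034 m and angle between spacer9_c's own z axis and vertical below 0.12 rad and linear speed of spacer9 below 0.02 m/s) and (y of spacer15_c in the frame of stop between -0.032 and -0.012 m and x of spacer15_c in the frame of stop between -0.034 and 0.034 m and angle between spacer15_c's own z axis and vertical below 0.12 rad and linear speed of spacer15 below 0.02 m/s)) or ((y of spacer9_c in the frame of stop between -0.032 and -0.012 m and x of spacer9_c in the frame of stop between -0.034 and 0.034 m and angle between spacer9_c's own z axis and vertical below 0.12 rad and linear speed of spacer9 below 0.02 m/s) and (y of spacer21_c in the frame of stop between -0.032 and -0.012 m and x of spacer21_c in the frame of stop between -0.034 and 0.034 m and angle between spacer21_c's own z axis and vertical below 0.12 rad and linear speed of spacer21 below 0.02 m/s)) or ((y of spacer12_c in the frame of stop between -0.032 and -0.012 m and x of spacer12_c in the frame of stop between -0.034 and 0.034 m and angle between spacer12_c's own z axis and vertical below 0.12 rad and linear speed of spacer12 below 0.02 m/s) and (y of spacer15_c in the frame of stop between -0.032 and -0.012 m and x of spacer15_c in the frame of stop between -0.034 and 0.034 m and angle between spacer15_c's own z axis and vertical below 0.12 rad and linear speed of spacer15 below 0.02 m/s)) or ((y of spacer12_c in the frame of stop between -0.032 and -0.012 m and x of spacer12_c in the frame of stop between -0.034 and 0.034 m and angle between spacer12_c's own z axis and vertical below 0.12 rad and linear speed of spacer12 below 0.02 m/s) and (y of spacer21_c in the frame of stop between -0.032 and -0.012 m and x of spacer21_c in the frame of stop between -0.034 and 0.034 m and angle between spacer21_c's own z axis and vertical below 0.12 rad and linear speed of spacer21 below 0.02 m/s)) or ((y of spacer15_c in the frame of stop between -0.032 and -0.012 m and x of spacer15_c in the frame of stop between -0.034 and 0.034 m and angle between spacer15_c's own z axis and vertical below 0.12 rad and linear speed of spacer15 below 0.02 m/s) and (y of spacer21_c in the frame of stop between -0.032 and -0.012 m and x of spacer21_c in the frame of stop between -0.034 and 0.034 m and angle between spacer21_c's own z axis and vertical below 0.12 rad and linear speed of spacer21 below 0.02 m/s))) and ((contact force between platform and spacer9 above 0.3 N and (y of spacer9_c in the frame of stop between -0.032 and -0.012 m and x of spacer9_c in the frame of stop between -0.034 and 0.034 m and angle between spacer9_c's own z axis and vertical below 0.12 rad and linear speed of spacer9 below 0.02 m/s)) or (contact force between platform and spacer12 above 0.3 N and (y of spacer12_c in the frame of stop between -0.032 and -0.012 m and x of spacer12_c in the frame of stop between -0.034 and 0.034 m and angle between spacer12_c's own z axis and vertical below 0.12 rad and linear speed of spacer12 below 0.02 m/s)) or (contact force between platform and spacer15 above 0.3 N and (y of spacer15_c in the frame of stop between -0.032 and -0.012 m and x of spacer15_c in the frame of stop between -0.034 and 0.034 m and angle between spacer15_c's own z axis and vertical below 0.12 rad and linear speed of spacer15 below 0.02 m/s)) or (contact force between platform and spacer21 above 0.3 N and (y of spacer21_c in the frame of stop between -0.032 and -0.012 m and x of spacer21_c in the frame of stop between -0.034 and 0.034 m and angle between spacer21_c's own z axis and vertical below 0.12 rad and linear speed of spacer21 below 0.02 m/s)))); the robot touches nothing.
It fails at once if a bystander is pushed more than 30 mm or tipped over (distance of any of vial, vial2, reagent from where it was at the start of the episode above 0.03 m or angle between any of vial, vial2, reagent's own z axis and vertical above 0.5 rad).
It also fails if it takes over 72 s, if anything falls off the work surface, if the arm or the gripper's body presses on something with over 40 N, if the wrist force passes 120 N, or if a joint passes its speed limit or range.

## Working session

There is one attempt and no reset: what is moved stays moved. The work goes in short steps, Python scripts to look and compute and a shell command to move; the robot and the scene stay as the last step left them, time stands still between calls to the robot, and variables do not carry over. Pictures are saved under pics/ and viewed, about 8 in all and at most 12, crops included, and the job is handed in when it is done.

```bash
mkdir -p pics; ls
python3 - <<'E'
from workcell import env
import cv2,numpy as np
for n in("scene","top"):
    im,d=env.grab_frame(n); cv2.imwrite(f"pics/{n}0.png",im); np.save(f"{n}0.npy",d)
    p=env.camera_params(n); print(n,p)
print(env.state(),env.grip_point_offset)
E
```

```text
pics
scene {'camera_matrix': array([[577.08484532,   0.        , 313.92142521],
       [  0.        , 577.08484532, 238.61743879],
       [  0.        ,   0.        ,   1.        ]]), 'cam_to_world': array([[ 6.83781724e-01, -5.39968633e-01,  4.90791635e-01,
         1.23044571e+03],
       [ 7.29567396e-01,  4.93758395e-01, -4.73216717e-01,
        -6.54105813e+02],
       [ 1.31896935e-02,  6.81642518e-01,  7.31566476e-01,
         1.08245225e+03],
       [ 0.00000000e+00,  0.00000000e+00,  0.00000000e+00,
         1.00000000e+00]])}
top {'camera_matrix': array([[500.5281447 ,   0.        , 318.03120256],
       [  0.        , 500.5281447 , 243.93835944],
       [  0.        ,   0.        ,   1.        ]]), 'cam_to_world': array([[ 1.52834159e-02,  9.92190750e-01, -1.23789870e-01,
         4.04892270e+02],
       [-9.99695800e-01,  1.75598522e-02,  1.73193188e-02,
         2.25007161e+01],
       [ 1.93577997e-02,  1.23487515e-01,  9.92157301e-01,
         1.37986639e+03],
       [ 0.00000000e+00,  0.00000000e+00,  0.00000000e+00,
         1.00000000e+00]])}
{'time_s': 0.1, 'qpos': array([-6.86402027e+01,  1.83480474e+01,  8.96977962e+01, -4.14392179e-04,
        7.20437839e+01, -1.14696750e+00]), 'qvel': array([ 0.09619327, -0.06858481, -0.18321686, -0.00686993, -0.03171206,
       -0.03447922]), 'effort': array([ 7.32505814e-04, -4.13333058e+01, -2.32510293e+01,  7.29087763e-02,
        4.22196253e-02, -5.72182898e-05]), 'ee_pos': array([ 219.93523069, -530.8020903 ,  213.21463261]), 'ee_rot': array([-1.79998600e+02,  8.96173767e-02, -6.74931060e+01]), 'force': array([-0.61404911,  0.40978533,  0.68889725]), 'torque': array([-0.0433801 ,  0.0123967 , -0.00629086]), 'gripper_width': 91.37244229245324} 18.8
```

View pics/top0.png

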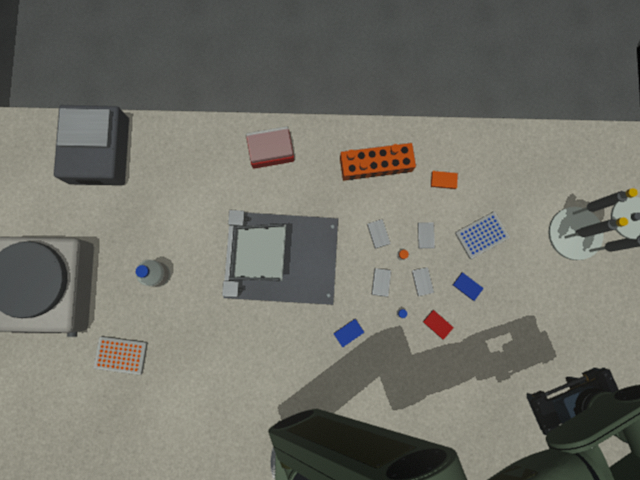

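View pics/scene0.png

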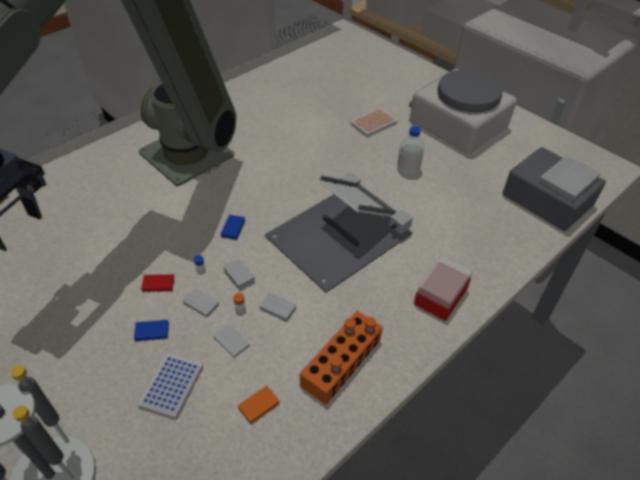

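The four bare grey plates are at top (378,234), (426,236), (381,282) and (422,281). The possible mix-ups are the blue ones at (349,333) and (468,286), red (438,324) and orange (444,180), and I rule those out by colour. The orange-capped vial is at (403,254), the blue vial2 at (402,313) and the reagent bottle at (150,272).

```bash
cat > h.py <<'E'
from workcell import env
import cv2,numpy as np
def world(name,d):
    p=env.camera_params(name);K=p["camera_matrix"];T=p["cam_to_world"]
    v,u=np.indices(d.shape)
    c=np.stack([(u-K[0,2])/K[0,0]*d,-(v-K[1,2])/K[1,1]*d,-d],-1)
    return c@T[:3,:3].T+T[:3,3]
def ray(name,uv,z):
    p=env.camera_params(name);K=p["camera_matrix"];T=p["cam_to_world"]
    uv=np.atleast_2d(uv).astype(float)
    c=np.stack([(uv[:,0]-K[0,2])/K[0,0],-(uv[:,1]-K[1,2])/K[1,1],-np.ones(len(uv))],-1)@T[:3,:3].T
    return T[:3,3]+c*((z-T[2,3])/c[:,2])[:,None]
E
python3 - <<'E'
from h import *
im=cv2.imread("pics/top0.png");d=np.load("top0.npy");W=world("top",d)
print("bench",[np.round(np.median(W[r:r+15,c:c+15].reshape(-1,3),0),1) for r,c in((190,385),(250,470),(250,355),(310,300),(255,190))], "std",W[250:265,445:455,2].std())
hsv=cv2.cvtColor(im,cv2.COLOR_BGR2HSV)
for n,(u,v) in dict(a=(378,234),b=(426,236),c=(381,282),d=(422,281)).items():
    Z=W[v-3:v+4,u-3:u+4,2]; z=np.median(Z)
    m=np.zeros(d.shape,np.uint8);r=18
    m[v-r:v+r,u-r:u+r]=(W[v-r:v+r,u-r:u+r,2]>z/2+0.5)*255
    k,l,s,ce=cv2.connectedComponentsWithStats(m); mm=(l==l[v,u]).astype(np.uint8)
    cs=max(cv2.findContours(mm,0,2)[0],key=cv2.contourArea)
    P=W[mm>0]; rect=cv2.minAreaRect(ray("top",cs.reshape(-1,2),z)[:,:2].astype(np.float32))
    print(n,"z",z.round(1),Z.std().round(2),"mean",P[:,:2].mean(0).round(1),"rect",np.round(rect[0],1),np.round(rect[1],1),round(rect[2],1),len(P), hsv[v,u])
for n,uv in dict(c1=(235,216),c2=(231,289),plate=(312,250),plate2=(312,280)).items():
    u,v=uv; print(n,np.median(W[v-3:v+4,u-3:u+4].reshape(-1,3),0).round(1))
corn=[(338,219),(335,303),(332,228),(328,294)]
print(ray("top",corn,8).round(1))
for n,(u,v) in dict(vial=(403,254),vial2=(402,313)).items():
    P=W[v-12:v+13,u-12:u+13].reshape(-1,3);P=P[P[:,2]>25];print(n,P.mean(0).round(1),P[:,2].max().round(1))
a=cv2.resize(im[200:310,210:450],None,fx=3.3,fy=3.3,interpolation=cv2.INTER_CUBIC);cv2.imwrite("pics/crop1.png",a)
E
```

```text
bench [array([ 713.5, -207.9,    1.7]), array([ 547.8, -442.7,    4.1]), array([ 542.5, -124. ,    2. ]), array([375.8,  25.4,   1.5]), array([521.1, 330.6,   1.3])] std 112.16068997877167
a z 17.4 192.7 mean [ 607. -167.] rect [ 608.8 -168.5] [72.6 46.9] 17.4 426 [ 75   7 142]
b z 11.2 3.16 mean [ 607.1 -300.2] rect [ 608.5 -301.7] [80.8 49.1] 5.8 405 [ 75   7 145]
c z 22.6 2.86 mean [ 474.2 -174. ] rect [ 474.5 -174.7] [45.5 71.9] 83.0 443 [ 83   7 148]
d z 13.6 3.15 mean [ 478.3 -287.7] rect [ 478.5 -289.8] [77.9 45. ] 13.5 431 [ 98   7 148]
c1 [640.3 222.1  61.6]
c2 [446.6 225.5  61.8]
plate [558.7  14.9  10.5]
plate2 [476.2  13.6   9.9]
[[646.9 -55.9   8. ]
 [414.8 -50.2   8. ]
 [621.3 -39.5   8. ]
 [438.9 -30.8   8. ]]
vial [ 542.3 -218.6  112.2] 1379.9
vial2 [ 391.6 -228.8   41.3] 48.6
```

View pics/crop1.png

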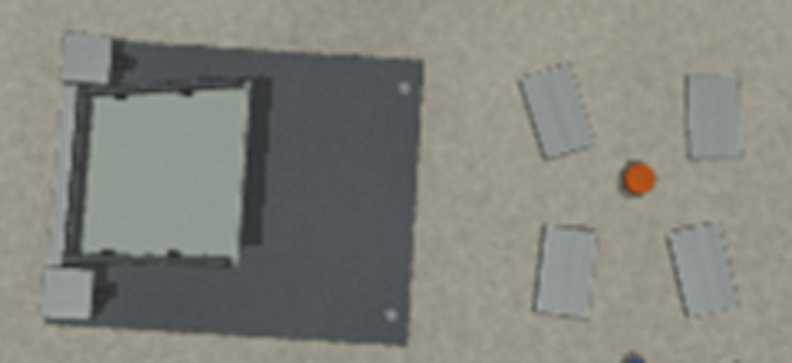

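The crop confirms four bare grey plates around the orange-capped vial, with the base plate and its two blocks at the left. Depth less a bench offset of about 2 mm suggests a=15, b=9, c=21 and d=12. I'll refine the poses next.

Run:
```python
from h import *
F=[];D=[]
for i in range(6):
    a,b=env.grab_frame("top");F.append(a);D.append(b)
im=np.median(F,0).astype(np.uint8);D=np.array(D);D[D==0]=np.nan;d=np.nanmedian(D,0)
W=world("top",d);g=cv2.cvtColor(im,cv2.COLOR_BGR2GRAY);sat=im.max(2).astype(int)-im.min(2)
def bench(u,v):
    P=W[v-30:v+30,u-30:u+30,2];return np.nanmedian(P[P<7])
for n,(u,v,t) in dict(a=(378,234,15),b=(426,236,9),c=(381,282,21),d=(422,281,12)).items():
    z=np.nanmean(W[v-6:v+7,u-3:u+4,2])
    r=20; s=im[v-r:v+r,u-r:u+r].astype(int); m=((s[...,2]-s[...,0])<8)&(s.max(2)>90)  # grey vs. tan bench
    m=cv2.morphologyEx(m.astype(np.uint8),cv2.MORPH_OPEN,np.ones((3,3)))
    k,l=cv2.connectedComponents(m);mm=(l==l[r,r]); vv,uu=np.nonzero(mm)
    P=ray("top",np.c_[uu+u-r,vv+v-r],t)[:,:2].astype(np.float32)
    rect=cv2.minAreaRect(P);c,(w),_=P.mean(0),0,0
    ev,E=np.linalg.eigh(np.cov((P-P.mean(0)).T)); ax=E[:,1]
    print(n,"thick",round(z-bench(u,v),1),"c",P.mean(0).round(1),"rect",np.round(rect[0],1),np.round(rect[1],1),"long axis deg",round(np.degrees(np.arctan2(ax[1],ax[0]))%180,1),"LW",np.round(np.sqrt(12*ev),1))
m=((g<95)&(sat<25)).astype(np.uint8);m[:,:222]=0;m[:,345:]=0;m[:205]=0;m[310:]=0
k,l,s,_=cv2.connectedComponentsWithStats(m);i=l[250,312];c=cv2.findContours((l==i).astype(np.uint8),0,1)[0][0].reshape(-1,2)
P=ray("top",c,8)[:,:2]; 
f=P[(P[:,1]<-40)&(P[:,0]>430)&(P[:,0]<630)];print("front edge slope deg",np.degrees(np.polyfit(f[:,0],f[:,1],1)[0]),f.mean(0))
for nm,sel in(("far",P[(P[:,0]>600)&(P[:,1]>-30)&(P[:,1]<180)]),("near",P[(P[:,0]<470)&(P[:,1]>-30)&(P[:,1]<180)])):
    print(nm,np.degrees(np.polyfit(sel[:,1],sel[:,0],1)[0]),sel.mean(0))
print(s[i],P.min(0),P.max(0))
for n,(u,v) in dict(far=(235,216),near=(231,289)).items():
    z=np.nanmean(W[v-4:v+4,u-4:u+4,2]);r=11
    mm=np.zeros(g.shape,np.uint8);mm[v-r:v+r,u-r:u+r]=np.abs(W[v-r:v+r,u-r:u+r,2]-z)<12
    vv,uu=np.nonzero(mm);print("block",n,"h over bench",z-bench(u,v if v>250 else v-10),ray("top",np.c_[uu,vv],60).mean(0).round(1),np.ptp(ray("top",np.c_[uu,vv],60),0))
# platform tilt
Q=W[235:275,243:285].reshape(-1,3);Q=Q[np.isfinite(Q).all(1)];A=np.c_[Q[:,:2],np.ones(len(Q))];s=np.linalg.lstsq(A,Q[:,2],rcond=None)[0];print("plat slope",s,np.arctan(np.hypot(*s[:2])))
for n,(u,v) in dict(vial=(403,254),vial2=(402,313)).items():
    P=W[v-12:v+13,u-12:u+13].reshape(-1,3);P=P[(P[:,2]>25)&(P[:,2]<60)];print(n,P.mean(0).round(1))
```

```text
a thick 14.8 c [ 607.4 -167.4] rect [ 607.5 -166.9] [73.  45.7] long axis deg 18.2 LW [45.4 72.5]
b thick 9.0 c [ 606.  -300.2] rect [ 606.4 -301. ] [44.6 74. ] long axis deg 178.7 LW [45.9 71.9]
c thick 20.7 c [ 473.3 -174. ] rect [ 473.5 -174.1] [46.6 73.9] long axis deg 173.8 LW [46.4 73.6]
d thick 12.0 c [ 477.6 -289.2] rect [ 477.8 -289.3] [72.7 45.8] long axis deg 14.1 LW [45.8 72.3]
front edge slope deg -2.363829201645591 [529.84782952 -47.61072678]
far 2.4933958585922227 [653.59340839  74.85103628]
near 2.5171394677945766 [418.29472511  75.12246912]
[ 224  212  114   93 6331] [411.87979758 -53.32679   ] [661.92935309 251.79571184]
block far h over bench 59.72188804275892 [637.2 217.9  60. ] [45.75782779 43.0339018   0.        ]
block near h over bench 59.81847634067558 [449.8 225.8  60. ] [4.70199822e+01 4.75057066e+01 2.27373675e-13]
plat slope [ 8.74439334e-03 -6.59317104e-01  1.97743245e+02] 0.5829375861039274
vial [ 549.5 -231.3   45.3]
vial2 [ 391.6 -228.9   40.5]
```

The hinge estimate from the camera is about 32 mm, so I now need to feel it. I'll swing to above the near block, around (448,227), with the jaws shut along x.

```bash
python3 -m pendant '[{"xyz":[-0.047,-0.0384,0],"roll":-8.4,"jaw":1},{"xyz":[-0.094,-0.0768,0],"roll":-16.8,"jaw":1},{"xyz":[-0.141,-0.1152,0],"roll":-25.2,"jaw":1},{"xyz":[-0.188,-0.1536,0],"roll":-33.6,"jaw":1},{"xyz":[-0.235,-0.192,0],"roll":-42,"jaw":1},{"xyz":[-0.282,-0.2304,0],"roll":-50.4,"jaw":1},{"xyz":[-0.329,-0.2688,0],"roll":-58.8,"jaw":1},{"xyz":[-0.376,-0.3072,0],"roll":-67.5,"jaw":1}]' 20
```

```text
time_s: 1.4
ee_pos: [360.4, -64.4, 214.3]
ee_rot: [180.0, -0.1, 0.3]
force: [0.7, 0.4, 0.2]
gripper_width: 14.3
```

```bash
python3 -m pendant '[{"xyz":[0.018,-0.058,0],"roll":0,"jaw":1},{"xyz":[0.036,-0.116,0],"roll":0,"jaw":1},{"xyz":[0.054,-0.174,0],"roll":0,"jaw":1},{"xyz":[0.072,-0.232,0],"roll":0,"jaw":1},{"xyz":[0.088,-0.291,0],"roll":0,"jaw":1},{"xyz":[0.088,-0.291,0.05],"roll":0,"jaw":1},{"xyz":[0.088,-0.291,0.1],"roll":0,"jaw":1},{"xyz":[0.088,-0.291,0.138],"roll":0,"jaw":1}]'; python3 -m pendant '[{"xyz":[0,0,0.002],"roll":0,"jaw":1},{"xyz":[0,0,0.004],"roll":0,"jaw":1},{"xyz":[0,0,0.006],"roll":0,"jaw":1},{"xyz":[0,0,0.008],"roll":0,"jaw":1},{"xyz":[0,0,0.01],"roll":0,"jaw":1},{"xyz":[0,0,0.01],"roll":0,"jaw":1},{"xyz":[0,0,0.01],"roll":0,"jaw":1},{"xyz":[0,0,0.01],"roll":0,"jaw":1}]'
```

```text
time_s: 2.4
ee_pos: [447.2, 224.7, 74.1]
ee_rot: [180.0, 0.1, 0.0]
force: [-0.3, 0.3, 0.3]
gripper_width: 0.6
time_s: 3.4
ee_pos: [448.0, 224.7, 66.0]
ee_rot: [180.0, -0.0, 0.0]
force: [-0.2, -0.4, -0.2]
gripper_width: 0.2
```

```bash
python3 -m pendant '[{"xyz":[0,0,0.001],"roll":0,"jaw":1},{"xyz":[0,0,0.002],"roll":0,"jaw":1},{"xyz":[0,0,0.003],"roll":0,"jaw":1},{"xyz":[0,0,0.004],"roll":0,"jaw":1},{"xyz":[0,0,0.005],"roll":0,"jaw":1},{"xyz":[0,0,0.005],"roll":0,"jaw":1},{"xyz":[0,0,0.005],"roll":0,"jaw":1},{"xyz":[0,0,0.005],"roll":0,"jaw":1}]'
```

```text
time_s: 4.4
ee_pos: [448.0, 224.8, 61.0]
ee_rot: [180.0, -0.0, 0.0]
force: [0.5, -0.1, -0.3]
gripper_width: 0.4
```

```bash
python3 -m pendant '[{"xyz":[0,0,0.0005],"roll":0,"jaw":1},{"xyz":[0,0,0.001],"roll":0,"jaw":1},{"xyz":[0,0,0.0015],"roll":0,"jaw":1},{"xyz":[0,0,0.002],"roll":0,"jaw":1},{"xyz":[0,0,0.002],"roll":0,"jaw":1},{"xyz":[0,0,0.002],"roll":0,"jaw":1},{"xyz":[0,0,0.002],"roll":0,"jaw":1},{"xyz":[0,0,0.002],"roll":0,"jaw":1}]'
```

```text
time_s: 5.4
ee_pos: [448.0, 224.8, 60.1]
ee_rot: [-180.0, -0.0, 0.0]
force: [-2.0, -0.8, 10.3]
gripper_width: 0.5
```

The block top is felt at z = 60.1, which puts the hinge at 32.1 mm above the plate. The best stack is 12+21 = 33 mm, as 30 would be 2.1 mm short. I'm going for the 21 mm spacer at (473,-174).

```bash
python3 -m pendant '[{"xyz":[0,0,-0.06],"roll":0,"jaw":1},{"xyz":[0,0,-0.12],"roll":10.6,"jaw":0.25},{"xyz":[0.005,0.06,-0.12],"roll":21.2,"jaw":0.25},{"xyz":[0.01,0.12,-0.12],"roll":31.8,"jaw":0.25},{"xyz":[0.015,0.18,-0.12],"roll":42.4,"jaw":0.25},{"xyz":[0.02,0.24,-0.12],"roll":53,"jaw":0.25},{"xyz":[0.025,0.3,-0.12],"roll":63.6,"jaw":0.25},{"xyz":[0.025,0.36,-0.12],"roll":74.2,"jaw":0.25}]'
cat >> h.py <<'E'
def shift(x,y,z,yaw):
    "tool-axis shift and roll from the present pose (tool down) to a world TCP target"
    s=env.state();p=s["ee_pos"];a=np.radians(s["ee_rot"][2]);dx,dy=x-p[0],y-p[1]
    print("shift",np.round([dx*np.cos(a)+dy*np.sin(a),dx*np.sin(a)-dy*np.cos(a),p[2]-z],1),"roll",round(((s["ee_rot"][2]-yaw)+180)%360-180,1),"at",p.round(1),s["ee_rot"][2].round(1))
E
python3 -c "
from h import *
shift(473.4,-174,40,-96.2)"
```

```text
time_s: 6.4
ee_pos: [473.1, -137.3, 179.0]
ee_rot: [-180.0, -0.0, -74.5]
force: [0.2, -0.3, -0.7]
gripper_width: 66.8
shift [ 35.5   9.5 139. ] roll 21.7 at [ 473.1 -137.3  179. ] -74.5
```

```bash
python3 -m pendant '[{"xyz":[0.0355,0.0095,0.03],"roll":10.6,"jaw":0.25},{"xyz":[0.0355,0.0095,0.08],"roll":21.7,"jaw":0.25},{"xyz":[0.0355,0.0095,0.13],"roll":21.7,"jaw":0.25},{"xyz":[0.0355,0.0095,0.16],"roll":21.7,"jaw":0.25},{"xyz":[0.0355,0.0095,0.174],"roll":21.7,"jaw":0.25},{"xyz":[0.0355,0.0095,0.174],"roll":21.7,"jaw":0.25},{"xyz":[0.0355,0.0095,0.174],"roll":21.7,"jaw":0.6},{"xyz":[0.0355,0.0095,0.174],"roll":21.7,"jaw":0.8}]' 20;python3 -m pendant '[{"xyz":[0,0,0],"roll":0,"jaw":0.8},{"xyz":[0,0,0],"roll":0,"jaw":0.8},{"xyz":[0,0,-0.02],"roll":0,"jaw":0.8},{"xyz":[0,0,-0.04],"roll":0,"jaw":0.8},{"xyz":[0,0,-0.06],"roll":0,"jaw":0.8},{"xyz":[0,0,-0.08],"roll":0,"jaw":0.8},{"xyz":[0,0,-0.08],"roll":0,"jaw":0.8},{"xyz":[0,0,-0.08],"roll":0,"jaw":0.8}]'
python3 -c "
from h import *
shift(533,-5,60,-92.4)"
```

```text
time_s: 7.4
ee_pos: [474.5, -172.3, 6.2]
ee_rot: [-179.8, -0.0, -95.9]
force: [-0.6, 0.2, 0.1]
gripper_width: 51.7
time_s: 8.4
ee_pos: [472.7, -171.7, 84.0]
ee_rot: [179.9, 0.0, -95.9]
force: [-1.2, -0.2, -2.8]
gripper_width: 43.6
shift [-172.   -42.9   24. ] roll -3.5 at [ 472.7 -171.7   84. ] -95.9
```

```bash
python3 -m pendant '[{"xyz":[-0.052,-0.015,0],"roll":-1,"jaw":0.8},{"xyz":[-0.104,-0.03,0],"roll":-2,"jaw":0.8},{"xyz":[-0.154,-0.044,0],"roll":-3.5,"jaw":0.8},{"xyz":[-0.154,-0.044,0.02],"roll":-3.5,"jaw":0.8},{"xyz":[-0.154,-0.044,0.04],"roll":-3.5,"jaw":0.8},{"xyz":[-0.154,-0.044,0.055],"roll":-3.5,"jaw":0.8},{"xyz":[-0.154,-0.044,0.065],"roll":-3.5,"jaw":0.8},{"xyz":[-0.154,-0.044,0.065],"roll":-3.5,"jaw":0.8}]'
```

```text
time_s: 9.4
ee_pos: [532.5, -23.5, 19.1]
ee_rot: [179.9, -0.0, -92.4]
force: [-0.0, 0.1, -2.3]
gripper_width: 43.8
```

```bash
python3 -m pendant '[{"xyz":[0,0,0.003],"roll":0,"jaw":0.8},{"xyz":[0,0,0.0055],"roll":0,"jaw":0.8},{"xyz":[0,0,0.006],"roll":0,"jaw":0.8},{"xyz":[0,0,0.006],"roll":0,"jaw":0.3},{"xyz":[0,0,0.006],"roll":0,"jaw":0.3},{"xyz":[0,0,0.006],"roll":0,"jaw":0.3},{"xyz":[0,0,-0.03],"roll":0,"jaw":0.25},{"xyz":[0,0,-0.07],"roll":0,"jaw":0.25}]'
python3 -c "
from h import *
shift(477.6,-289.2,3,-75.9)"
```

```text
time_s: 10.4
ee_pos: [532.6, -23.3, 90.4]
ee_rot: [179.9, -0.0, -92.4]
force: [1.1, -0.1, 0.0]
gripper_width: 68.5
shift [268.   43.8  87.4] roll -16.5 at [532.6 -23.3  90.4] -92.4
```

```bash
python3 -m pendant '[{"xyz":[0.055,0.009,0],"roll":-4,"jaw":0.25},{"xyz":[0.11,0.018,0],"roll":-8,"jaw":0.25},{"xyz":[0.165,0.027,0],"roll":-12,"jaw":0.25},{"xyz":[0.22,0.036,0],"roll":-16.5,"jaw":0.25},{"xyz":[0.268,0.0438,0],"roll":-16.5,"jaw":0.25},{"xyz":[0.268,0.0438,0.03],"roll":-16.5,"jaw":0.25},{"xyz":[0.268,0.0438,0.06],"roll":-16.5,"jaw":0.25},{"xyz":[0.268,0.0438,0.07],"roll":-16.5,"jaw":0.25}]'
python3 -c "
from h import *
shift(477.6,-289.2,3,-75.9)"
```

```text
time_s: 11.4
ee_pos: [477.0, -288.8, 18.4]
ee_rot: [179.9, 0.1, -75.9]
force: [-0.1, 0.5, 0.4]
gripper_width: 68.5
shift [ 0.5 -0.5 15.4] roll -0.0 at [ 477.  -288.8   18.4] -75.9
```

```bash
python3 -m pendant '[{"xyz":[0,0,0.01],"roll":0,"jaw":0.25},{"xyz":[0,0,0.0155],"roll":0,"jaw":0.25},{"xyz":[0,0,0.0155],"roll":0,"jaw":0.6},{"xyz":[0,0,0.0155],"roll":0,"jaw":0.8},{"xyz":[0,0,0.0155],"roll":0,"jaw":0.8},{"xyz":[0,0,0.0155],"roll":0,"jaw":0.8},{"xyz":[0,0,-0.03],"roll":0,"jaw":0.8},{"xyz":[0,0,-0.07],"roll":0,"jaw":0.8}]' 20
python3 - <<'E'
from h import *
shift(532.5,-23.3,60,-92.4)
im,_=env.grab_frame("scene");cv2.imwrite("pics/s1.png",cv2.resize(im[130:380,100:440],None,fx=2.2,fy=2.2))
E
```

```text
time_s: 12.4
ee_pos: [477.9, -289.2, 90.7]
ee_rot: [180.0, 0.0, -75.9]
force: [0.6, -0.8, -0.6]
gripper_width: 43.9
shift [-244.6 -117.7   30.7] roll 16.5 at [ 477.9 -289.2   90.7] -75.9
```

View pics/s1.png

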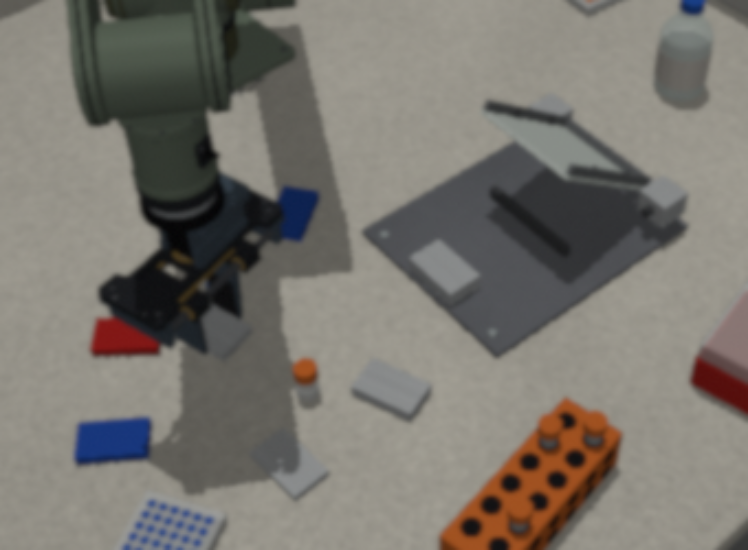

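The 21 mm plate lies flat on the base plate at crop (445,270), the 12 mm one is held in the gripper, and the vials stand untouched.

```bash
python3 -m pendant '[{"xyz":[-0.05,-0.024,0],"roll":4,"jaw":0.8},{"xyz":[-0.1,-0.048,0],"roll":8,"jaw":0.8},{"xyz":[-0.15,-0.072,0],"roll":12,"jaw":0.8},{"xyz":[-0.2,-0.096,0],"roll":16.5,"jaw":0.8},{"xyz":[-0.2446,-0.1177,0],"roll":16.5,"jaw":0.8},{"xyz":[-0.2446,-0.1177,0.025],"roll":16.5,"jaw":0.8},{"xyz":[-0.2446,-0.1177,0.045],"roll":16.5,"jaw":0.8},{"xyz":[-0.2446,-0.1177,0.045],"roll":16.5,"jaw":0.8}]'
python3 -c "
from h import *
shift(532.5,-23.3,32,-92.4)"
```

```text
time_s: 13.45
ee_pos: [531.2, -23.1, 43.4]
ee_rot: [179.8, -0.0, -92.4]
force: [-0.3, -0.5, -0.9]
gripper_width: 43.6
shift [ 0.1 -1.3 11.4] roll 0.0 at [531.2 -23.1  43.4] -92.4
```

```bash
python3 -m pendant '[{"xyz":[0,-0.0005,0.006],"roll":0,"jaw":0.8},{"xyz":[0,-0.0005,0.011],"roll":0,"jaw":0.8},{"xyz":[0,-0.0005,0.0115],"roll":0,"jaw":0.8},{"xyz":[0,-0.0005,0.0115],"roll":0,"jaw":0.4},{"xyz":[0,-0.0005,0.0115],"roll":0,"jaw":0.35},{"xyz":[0,-0.0005,0.0115],"roll":0,"jaw":0.35},{"xyz":[0,-0.0005,-0.02],"roll":0,"jaw":0.35},{"xyz":[0,-0.0005,-0.065],"roll":0,"jaw":0.45}]'; python3 -m pendant '[{"xyz":[0.026,0,0],"roll":-10.5,"jaw":0.45},{"xyz":[0.0525,0,0],"roll":-21,"jaw":0.45},{"xyz":[0.0525,0,0],"roll":-31.5,"jaw":0.45},{"xyz":[0.0525,0,0],"roll":-42,"jaw":0.45},{"xyz":[0.0525,0,0],"roll":-52.5,"jaw":0.45},{"xyz":[0.0525,0,0],"roll":-63,"jaw":0.45},{"xyz":[0.0525,0,0],"roll":-73.5,"jaw":0.45},{"xyz":[0.0525,0,0],"roll":-84,"jaw":0.45}]'
python3 - <<'E'
from h import *
shift(530.2,-75.8,12,-2.4)
im,_=env.grab_frame("scene");cv2.imwrite("pics/s2.png",cv2.resize(im[130:380,100:440],None,fx=2.2,fy=2.2))
im,d=env.grab_frame("top");W=world("top",d);P=W[235:280,300:350].reshape(-1,3);P=P[(P[:,2]>30)&(P[:,2]<55)];print(P.mean(0),P.min(0),P.max(0),len(P))
E
```

```text
time_s: 14.45
ee_pos: [532.1, -23.3, 109.6]
ee_rot: [179.8, 0.0, -92.4]
force: [0.4, -0.3, 0.7]
gripper_width: 52.2
time_s: 15.45
ee_pos: [530.9, -75.8, 109.9]
ee_rot: [180.0, 0.0, -8.0]
force: [-0.2, -0.1, 0.0]
gripper_width: 50.2
shift [-0.7  0.1 97.9] roll -5.6 at [530.9 -75.8 109.9] -8.0
[535.15716485 -16.45289225  42.3443758 ] [499.09172779 -30.7711563   30.90233726] [569.48667666  -3.91653772  49.86913217] 253
```

View pics/s2.png

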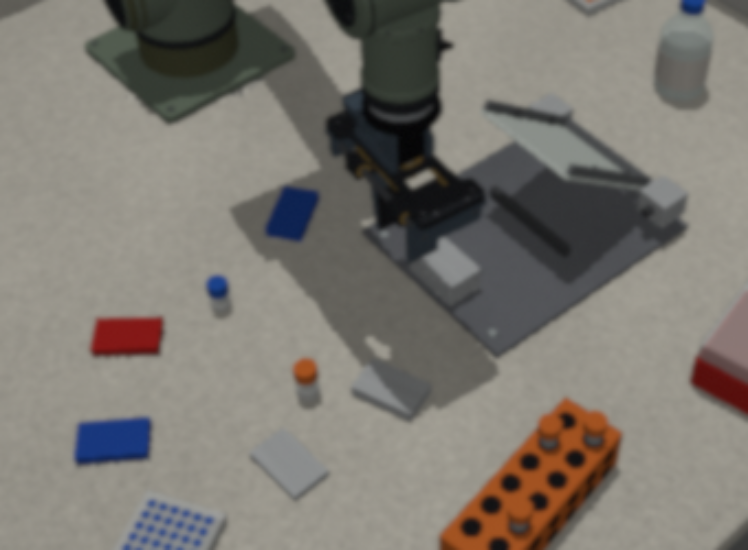

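The stack stands square in front of the fingers at crop (455,265). The top reading is about 42 mm in height, which matches 8+33. Next I lower the open jaws behind it and push in +y.

```bash
python3 -m pendant '[{"xyz":[-0.0005,0,0.02],"roll":-5.6,"jaw":0.45},{"xyz":[-0.0005,0,0.055],"roll":-5.6,"jaw":0.45},{"xyz":[-0.0005,0,0.085],"roll":-5.6,"jaw":0.45},{"xyz":[-0.0005,0,0.097],"roll":-5.6,"jaw":0.45},{"xyz":[-0.0005,0,0.097],"roll":-5.6,"jaw":0.45},{"xyz":[-0.0005,-0.003,0.097],"roll":-5.6,"jaw":0.45},{"xyz":[-0.0005,-0.008,0.097],"roll":-5.6,"jaw":0.45},{"xyz":[-0.0005,-0.012,0.097],"roll":-5.6,"jaw":0.45}]'; python3 -m pendant '[{"xyz":[0,-0.004,0],"roll":0,"jaw":0.45},{"xyz":[0,-0.009,0],"roll":0,"jaw":0.45},{"xyz":[0,-0.015,0],"roll":0,"jaw":0.45},{"xyz":[0,-0.022,0],"roll":0,"jaw":0.45},{"xyz":[0,-0.029,0],"roll":0,"jaw":0.45},{"xyz":[0,-0.036,0],"roll":0,"jaw":0.45},{"xyz":[0,-0.042,0],"roll":0,"jaw":0.45},{"xyz":[0,-0.047,0],"roll":0,"jaw":0.45}]'
python3 - <<'E'
from h import *
shift(535,39,12,-2.4)
im,_=env.grab_frame("scene");cv2.imwrite("pics/s3.png",cv2.resize(im[160:310,230:440],None,fx=3.5,fy=3.5))
E
```

```text
time_s: 16.55
ee_pos: [532.8, -63.5, 13.7]
ee_rot: [180.0, -0.1, -2.8]
force: [-0.1, 0.1, -0.5]
gripper_width: 50.3
time_s: 17.55
ee_pos: [535.2, -17.3, 13.5]
ee_rot: [179.9, -0.1, -2.8]
force: [-0.9, -5.3, 5.4]
gripper_width: 50.1
shift [ -2.9 -56.2   1.5] roll -0.4 at [535.2 -17.3  13.5] -2.8
```

View pics/s3.png

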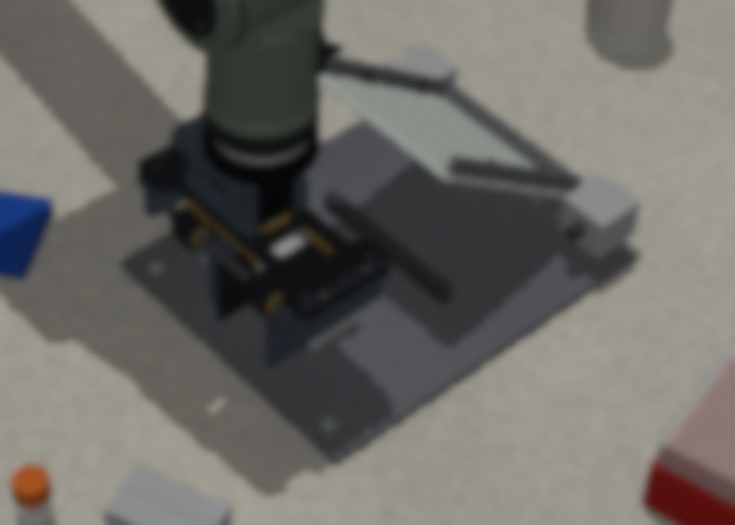

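The push force is 5.3 N, so the fingers are on the stack. I'll continue, with the strip expected near TCP y = 39.

```bash
python3 -m pendant '[{"xyz":[0,-0.004,0],"roll":0,"jaw":0.45},{"xyz":[0,-0.01,0],"roll":0,"jaw":0.45},{"xyz":[0,-0.017,0],"roll":0,"jaw":0.45},{"xyz":[0,-0.024,0],"roll":0,"jaw":0.45},{"xyz":[0,-0.031,0],"roll":0,"jaw":0.45},{"xyz":[0,-0.038,0],"roll":0,"jaw":0.45},{"xyz":[0,-0.043,0],"roll":0,"jaw":0.45},{"xyz":[0,-0.046,0],"roll":0,"jaw":0.45}]';  python3 -m pendant '[{"xyz":[0,-0.001,0],"roll":0,"jaw":0.45},{"xyz":[0,-0.002,0],"roll":0,"jaw":0.45},{"xyz":[0,-0.003,0],"roll":0,"jaw":0.45},{"xyz":[0,-0.004,0],"roll":0,"jaw":0.45},{"xyz":[0,-0.005,0],"roll":0,"jaw":0.45},{"xyz":[0,-0.006,0],"roll":0,"jaw":0.45},{"xyz":[0,-0.006,0],"roll":0,"jaw":0.45},{"xyz":[0,-0.006,0],"roll":0,"jaw":0.45}]'
```

```text
time_s: 18.6
ee_pos: [536.9, 28.9, 13.2]
ee_rot: [180.0, -0.0, -2.8]
force: [-0.4, -4.6, 3.7]
gripper_width: 50.1
time_s: 19.6
ee_pos: [537.1, 34.8, 13.0]
ee_rot: [180.0, 0.0, -2.8]
force: [-0.0, -5.0, 5.1]
gripper_width: 50.1
```

```bash
python3 -m pendant '[{"xyz":[0,-0.001,0],"roll":0,"jaw":0.45},{"xyz":[0,-0.002,0],"roll":0,"jaw":0.45},{"xyz":[0,-0.003,0],"roll":0,"jaw":0.45},{"xyz":[0,-0.003,0],"roll":0,"jaw":0.45},{"xyz":[0,-0.003,0],"roll":0,"jaw":0.45},{"xyz":[0,-0.003,0],"roll":0,"jaw":0.45},{"xyz":[0,-0.003,0],"roll":0,"jaw":0.45},{"xyz":[0,-0.003,0],"roll":0,"jaw":0.45}]'
```

```text
time_s: 20.6
ee_pos: [537.2, 37.9, 12.9]
ee_rot: [180.0, 0.0, -2.8]
force: [-0.3, -4.7, 4.7]
gripper_width: 50.0
```

```bash
python3 -m pendant '[{"xyz":[0,-0.0005,0],"roll":0,"jaw":0.45},{"xyz":[0,-0.001,0],"roll":0,"jaw":0.45},{"xyz":[0,-0.0015,0],"roll":0,"jaw":0.45},{"xyz":[0,-0.002,0],"roll":0,"jaw":0.45},{"xyz":[0,-0.0025,0],"roll":0,"jaw":0.45},{"xyz":[0,-0.003,0],"roll":0,"jaw":0.45},{"xyz":[0,-0.003,0],"roll":0,"jaw":0.45},{"xyz":[0,-0.003,0],"roll":0,"jaw":0.45}]'
python3 - <<'E'
from h import *
im,_=env.grab_frame("scene");cv2.imwrite("pics/s4.png",cv2.resize(im[160:310,230:440],None,fx=3.5,fy=3.5,interpolation=cv2.INTER_CUBIC))
E
```

```text
time_s: 21.6
ee_pos: [537.4, 39.0, 13.0]
ee_rot: [179.8, -0.0, -2.7]
force: [-0.0, -11.9, 4.4]
gripper_width: 50.0
```

View pics/s4.png

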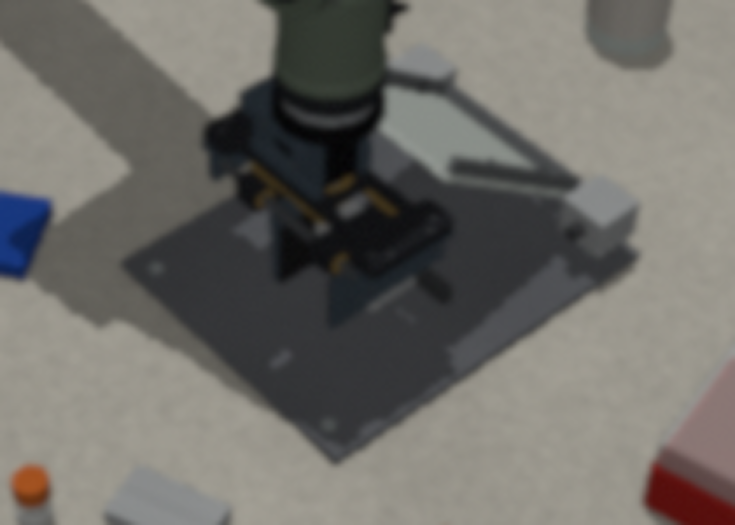

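Force rose to 12 N at TCP y = 39.0, which is the predicted butting place. I'll back off, rise and look.

```bash
python3 -m pendant '[{"xyz":[0,0.01,0],"roll":0,"jaw":0.45},{"xyz":[0,0.035,0],"roll":0,"jaw":0.45},{"xyz":[0,0.07,0],"roll":0,"jaw":0.45},{"xyz":[0,0.11,-0.02],"roll":0,"jaw":0.6},{"xyz":[0,0.14,-0.07],"roll":0,"jaw":1},{"xyz":[0,0.14,-0.12],"roll":0,"jaw":1},{"xyz":[0,0.14,-0.17],"roll":0,"jaw":1},{"xyz":[0,0.14,-0.19],"roll":0,"jaw":1}]'
python3 - <<'E'
from h import *
shift(537.6,101,110,-2.4)
im,_=env.grab_frame("scene");cv2.imwrite("pics/s5.png",cv2.resize(im[160:310,230:440],None,fx=3.5,fy=3.5,interpolation=cv2.INTER_CUBIC))
im,d=env.grab_frame("top");W=world("top",d);P=W[200:310,270:330].reshape(-1,3);P=P[(P[:,2]>32)&(P[:,2]<52)&(P[:,1]<105)&(P[:,1]>40)&(abs(P[:,0]-537)<60)];print(P.mean(0),P.min(0),P.max(0),len(P))
E
```

```text
time_s: 22.65
ee_pos: [531.7, -98.2, 205.6]
ee_rot: [-179.9, -0.3, -2.8]
force: [0.1, 0.4, -0.2]
gripper_width: 2.8
shift [  -3.9 -199.3   95.6] roll -0.4 at [531.7 -98.2 205.6] -2.8
[538.31603574  72.15801276  42.55451955] [501.08655343  53.05698794  32.62887053] [575.93597306  90.0731156   51.14657197] 362
```

View pics/s5.png

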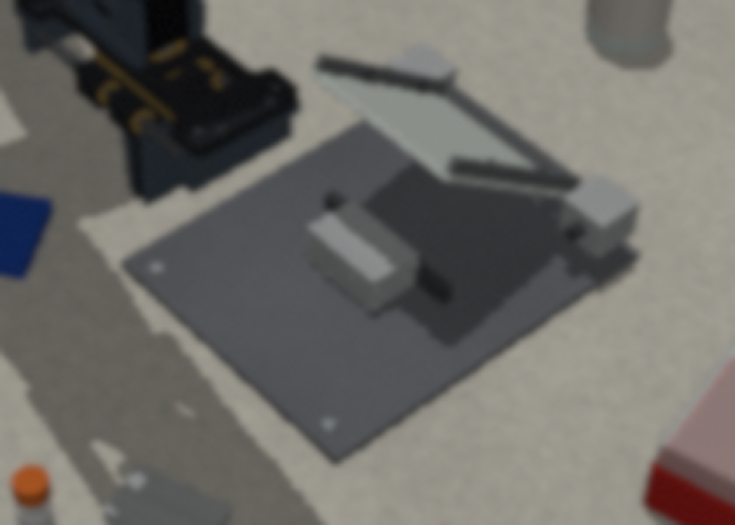

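The stack is butted against the strip and centred at crop (365,265), with the platform still raised. Now I press it down.

```bash
python3 -m pendant '[{"xyz":[-0.001,-0.05,0],"roll":0,"jaw":1},{"xyz":[-0.002,-0.1,0],"roll":0,"jaw":1},{"xyz":[-0.003,-0.15,0],"roll":0,"jaw":1},{"xyz":[-0.004,-0.2,0],"roll":0,"jaw":1},{"xyz":[-0.004,-0.2,0.02],"roll":0,"jaw":1},{"xyz":[-0.004,-0.2,0.04],"roll":0,"jaw":1},{"xyz":[-0.004,-0.2,0.055],"roll":0,"jaw":1},{"xyz":[-0.004,-0.2,0.06],"roll":0,"jaw":1}]'; python3 -m pendant '[{"xyz":[0,0,0.005],"roll":0,"jaw":1},{"xyz":[0,0,0.012],"roll":0,"jaw":1},{"xyz":[0,0,0.02],"roll":0,"jaw":1},{"xyz":[0,0,0.028],"roll":0,"jaw":1},{"xyz":[0,0,0.036],"roll":0,"jaw":1},{"xyz":[0,0,0.044],"roll":0,"jaw":1},{"xyz":[0,0,0.05],"roll":0,"jaw":1},{"xyz":[0,0,0.055],"roll":0,"jaw":1}]'
```

```text
time_s: 23.75
ee_pos: [535.3, 100.6, 141.5]
ee_rot: [179.9, 0.2, -2.8]
force: [-1.2, -2.6, 3.2]
gripper_width: 0.5
time_s: 24.75
ee_pos: [536.2, 101.0, 87.5]
ee_rot: [180.0, 0.0, -2.8]
force: [0.6, -1.0, 0.8]
gripper_width: 0.8
```

```bash
python3 -m pendant '[{"xyz":[0,0,0.005],"roll":0,"jaw":1},{"xyz":[0,0,0.011],"roll":0,"jaw":1},{"xyz":[0,0,0.017],"roll":0,"jaw":1},{"xyz":[0,0,0.023],"roll":0,"jaw":1},{"xyz":[0,0,0.028],"roll":0,"jaw":1},{"xyz":[0,0,0.032],"roll":0,"jaw":1},{"xyz":[0,0,0.034],"roll":0,"jaw":1},{"xyz":[0,0,0.035],"roll":0,"jaw":1}]'; python3 -m pendant '[{"xyz":[0,0,0.0005],"roll":0,"jaw":1},{"xyz":[0,0,0.001],"roll":0,"jaw":1},{"xyz":[0,0,0.0015],"roll":0,"jaw":1},{"xyz":[0,0,0.002],"roll":0,"jaw":1},{"xyz":[0,0,0.0025],"roll":0,"jaw":1},{"xyz":[0,0,0.003],"roll":0,"jaw":1},{"xyz":[0,0,0.003],"roll":0,"jaw":1},{"xyz":[0,0,0.003],"roll":0,"jaw":1}]'
```

```text
time_s: 25.75
ee_pos: [536.2, 101.1, 52.8]
ee_rot: [180.0, 0.0, -2.8]
force: [-0.0, -1.0, 1.4]
gripper_width: 0.4
time_s: 26.75
ee_pos: [536.3, 101.2, 49.9]
ee_rot: [-180.0, -0.0, -2.8]
force: [0.1, -0.9, 0.9]
gripper_width: 0.3
```

```bash
python3 -m pendant '[{"xyz":[0,0,0.001],"roll":0,"jaw":1},{"xyz":[0,0,0.002],"roll":0,"jaw":1},{"xyz":[0,0,0.003],"roll":0,"jaw":1},{"xyz":[0,0,0.004],"roll":0,"jaw":1},{"xyz":[0,0,0.0045],"roll":0,"jaw":1},{"xyz":[0,0,0.005],"roll":0,"jaw":1},{"xyz":[0,0,0.005],"roll":0,"jaw":1},{"xyz":[0,0,0.005],"roll":0,"jaw":1}]'
```

```text
time_s: 27.75
ee_pos: [536.4, 101.1, 47.2]
ee_rot: [-180.0, -0.1, -2.8]
force: [-4.3, -0.4, 15.7]
gripper_width: 0.4
```

The fingers meet the floor at z = 47.2 with 16 N (46.9 expected). I'll press slightly more, then lift clear and check.

```bash
python3 -m pendant '[{"xyz":[0,0,0.001],"roll":0,"jaw":1},{"xyz":[0,0,0.002],"roll":0,"jaw":1},{"xyz":[0,0,0.002],"roll":0,"jaw":1},{"xyz":[0,0,0.002],"roll":0,"jaw":1},{"xyz":[0,0,0.002],"roll":0,"jaw":1},{"xyz":[0,0,0.002],"roll":0,"jaw":1},{"xyz":[0,0,0.002],"roll":0,"jaw":1},{"xyz":[0,0,0.002],"roll":0,"jaw":1}]'; python3 -m pendant '[{"xyz":[0,0,-0.004],"roll":0,"jaw":1},{"xyz":[0,0,-0.02],"roll":0,"jaw":1},{"xyz":[0,0,-0.06],"roll":0,"jaw":1},{"xyz":[0,0,-0.1],"roll":0,"jaw":1},{"xyz":[0,0.05,-0.14],"roll":0,"jaw":1},{"xyz":[0,0.1,-0.16],"roll":0,"jaw":1},{"xyz":[0,0.15,-0.16],"roll":0,"jaw":1},{"xyz":[0,0.2,-0.16],"roll":0,"jaw":1}]';python3 -m pendant '[{"xyz":[0,0.05,0],"roll":0,"jaw":1},{"xyz":[0,0.1,0],"roll":0,"jaw":1},{"xyz":[0,0.1,0],"roll":0,"jaw":1},{"xyz":[0,0.1,0],"roll":0,"jaw":1},{"xyz":[0,0.1,0],"roll":0,"jaw":1},{"xyz":[0,0.1,0],"roll":0,"jaw":1},{"xyz":[0,0.1,0],"roll":0,"jaw":1},{"xyz":[0,0.1,0],"roll":0,"jaw":1}]'
python3 - <<'E'
from h import *
im,_=env.grab_frame("scene");cv2.imwrite("pics/s6.png",cv2.resize(im[150:310,200:440],None,fx=3.2,fy=3.2,interpolation=cv2.INTER_CUBIC))
D=np.array([env.grab_frame("top")[1] for _ in range(5)]);D[D==0]=np.nan;W=world("top",np.nanmedian(D,0))
P=W.reshape(-1,3);v=np.array([.0419,.9991]);u=np.array([.9991,-.0419]);Q=P[:,:2]-[537.5,99];x,y=Q@u,Q@v
m=(abs(x)<50)&(y>-42)&(y<95)&(P[:,2]<90);s=np.polyfit(y[m],P[m,2],1);print("platform slope",-s[0],"z at y=0",s[1],m.sum())
E
```

```text
time_s: 28.75
ee_pos: [536.4, 101.1, 47.1]
ee_rot: [-180.0, -0.1, -2.8]
force: [-8.7, -1.9, 29.7]
gripper_width: 0.2
time_s: 29.75
ee_pos: [526.6, -100.1, 203.8]
ee_rot: [180.0, -0.1, -2.8]
force: [0.9, 0.7, -0.7]
gripper_width: 0.6
time_s: 30.75
ee_pos: [521.7, -198.2, 203.0]
ee_rot: [180.0, -0.0, -2.8]
force: [0.1, 0.7, 0.1]
gripper_width: 0.4
platform slope 0.008868869576148583 z at y=0 48.55796115455736 1921
```

View pics/s6.png

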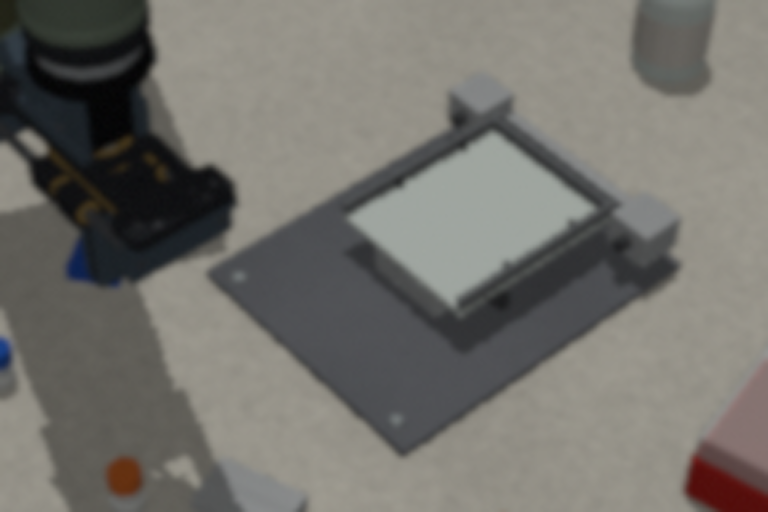

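The platform lies level on the stack, with a slope of about 0.009 rad against roughly 0.007 expected for 33 mm on a 32 mm gap. The robot is clear of everything.

```bash
python3 -c "
from workcell import env
print(env.job_done())"
```

```text
the job is handed in; nothing more can be done
None
```

The platform lies nearly level on a 21 + 12 mm stack butted against the stop strip, and the job is handed in at about 31 s. No verdict was reported.

- **Hinge room:** I felt the near clamp block's top at z = 60.1 mm. That puts the hinge axis 32.1 mm above the base plate, and the camera depth agreed (59.8 mm).
- **Stack:** 21 + 12 = 33 mm was the closest fit. The next choice, 30 mm, would have left 2.1 mm.
- **Butting:** The stack slid in at about 5 N. The force rose to 12 N at the predicted place, and the picture showed the stack centred against the strip.
- **Pressing:** The platform floor seated at z = 47.1 mm under 30 N (46.9 expected).
- **Last checks:** After I lifted clear, camera depth gave a platform slope of about 0.009 rad, within the 0.022 limit and close to the 0.007 expected. In the pictures, the vials and the reagent bottle appeared to stand where they were.

No check failed or disagreed. I could not measure the contact force of the platform on the stack after lifting off; I infer it from the 30 N press and the stiff hinge.

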